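Hang the tool rail on the tilted tool panel

TASK

Hang the drilled tool rail on the tilted panel: slip the keyholes in its two ears over the two screw heads, lay it flat on the panel and let it down until both screws sit at the ends of the narrow slots. Before you let go, pull it lightly, straight away from the panel, to check that both screw heads hold it, then leave it hanging there. Do not force anything, and leave the tin and the tape roll where they are.

Things in the scene. Friction and masses are not known exactly. Their poses are not given: they have to be found in the camera images.
- tool_rail: Loose steel tool rail, 0.22 to 0.45 kg, lying on its back. Plate 46 (x) x 194 (y) x 4 mm; on its front, centred, a drilled bar 24 (x) x 120 (y) x 30 mm (34 over all) with 10 mm holes along x at y = +-19, +-46. Grip the bar across its 24 mm; fingertips stay above the plate. Origin: centre of the plate's back face; x = upper edge when hung, y = along the rail, z = out of the front.
- slot_end_left (a point): Keyhole in the ear at +y, through the plate: entry hole 17.5 mm wide centred at rail x = -8, y = +76 mm, running into a slot 10.5 mm wide towards +x that stops the screw with its axis at about x = +8 mm, 16 mm on. This point: rail (8, 76, 0) mm, on the back face, where the screw's root lies when seated. Axes as the rail.
- slot_end_right (a point): The same for the keyhole in the ear at -y: entry hole centred at rail x = -8, y = -76 mm; this point at rail (8, -76, 0) mm.
- panel: Grey perforated steel panel, 190 (x) x 300 (y) mm, tilted back on its stand, clamped stiff, sloping 35 to 45 degrees from level (varies). x = up the slope, y = across to the left, z = out of the face. Origin: mid width and height, on the pivot axis 19 mm behind the face (face: z = +19 mm). More than 80 N from the rail on the panel or screws counts as forcing.
- screw_root_left (a point): Where the left screw stands out of the panel face: panel x = +38, y = +76, z = +19 mm. Same axes as the panel. From here a shank 8 mm across stands out 6 mm, then comes the head.
- screw_root_right (a point): The same for the right screw: panel x = +38, y = -76, z = +19 mm.
- screw_left: Fixed round steel head of the left screw, 14 mm across, 4 mm high, its outer edge bevelled. Origin: centre of its underside, 6 mm out from the panel face; axes as the panel. A seated rail has 2 mm of play between face and head.
- screw_right: Fixed round head of the right screw, the same, 152 mm from the left one.
- panel_stand: Fixed dark steel stand that carries the panel: two feet 150 x 32 mm and two upright cheeks with clamp knobs at y = +-163 mm (365 mm over the knobs), pivot 112 mm above the bench. Origin: on the bench, midway between the feet; x = back, y = left, z up. Obstacles: the shelf unit behind it (world x over 0.62, y over 0.03, 0.38 high) and the bench vice in front of the rail (y -0.04 to -0.25).
- grease_tin: Bystander: open grey tin, 64 mm across, 46 mm high, standing on the bench; origin at the centre of its underside.
- tape_roll: Bystander: black roll, 53 mm across, 19 mm high, lying flat on the bench; origin at the centre of its underside.

How it is judged:
By the outcome, as a careful person would: the job done as asked, in the order asked, and still so for the second after the job is handed in, with the robot touching nothing.
It also fails if it takes over 45 s, if anything falls off the work surface, if the arm or the gripper's body presses on something with over 40 N, if the wrist force passes 120 N, or if a joint passes its speed limit or range.

ROBOT

A 7-joint arm with a two-finger parallel gripper is mounted at the origin on a cart in front of the work surface, level with it; the furniture and walls round the work are solid. World frame = base frame: x ahead of the robot, y to its left, z up, the work surface at z = 0. Lengths are in m, angles in rad, forces in N, time in s.
With the tool pointing down it reaches from about 0.4 to 0.85 m from the base axis. Payload 10.4 kg.
Tool frame: the origin (TCP) lies at the very end of the fingers, on their centre line; the grasp point (between the pads) lies 19 mm behind it (grip_point_offset is the distance from the TCP to the grasp point, in m); z points along the fingers, y is the line along which they close (so a half turn about z gives the same grasp; the last joint's range is limited). The gripper opens to 87 mm and grips with 3 to 60 N. Pads are 19 mm wide; open, the fingers measure 117 mm over their backs; the gripper's body (75 mm by 190 mm) begins 51 mm behind the grasp point.
Start: joints at [1.158, 0.332, -0.065, 1.46, 0.022, 1.35, -0.088], TCP at [0.238, -0.578, 0.223] pointing down, gripper open.
Joint ranges: [-2.6, 2.6], [-0.5, 2.12], [-1.47, 1.34], [0.16, 2.42], [-1.27, 4.41], [0.06, 2.06], [-2.6, 2.6]. Speed limits (rad/s): [2.22, 2.22, 2.79, 2.79, 3.14, 3.14, 3.14].

INTERFACE

Orientations are given as a unit quaternion [x, y, z, w].
In Python, from bench import * gives the robot as it stands.
- The arm moves only by the tool play_rows, never from a script. Its argument "increments" is text: rows parted by semicolons, each of 7 numbers parted by spaces: the turn, a rotation vector about the tool's x, y, z in rad, then the shift along the tool's x, y, z in m, then the opening, from 0 (shut) to 1 (fully open). A call has 1 to 8 rows; each row is the pose to reach, as a shift and turn from the pose commanded when the call began, along the tool's axes at that moment; what a row does not reach only later rows make up. A row lasts 1/10 s, in which the tool goes at most 50 mm and 8.59 degrees, less where a joint would pass 70% of its speed; a pose out of reach is approached as far as the arm can. A call with a gripper value outside its range is refused whole. The fingers move at their own pace and stop on an object; "grip_force" is the grip in N (left out, the last holds). Time passes only in rows, so rows that repeat a pose let the fingers close. It gives the time, the measured TCP pose, the force, the opening and the grip force at its end, in the units of the state.
- read_state(): the state, without advancing time (a new reading comes with each control period).
- camera(name): name is "scene" or "top"; returns a dict with "color" (480x640x3 uint8, red, green, blue), "fx", "fy", "cx", "cy" (pixels), "camera_from_world" (4x4, takes a point from world to camera coordinates). Camera axes: x right, y down, z forward; pixel columns grow to the right and rows downward; lengths in m; the calibration is good to about 2 mm. A picture is of the moment at which its call begins. There is no depth.
- close_job(): hands the job in; it is judged then, once.
The state is a dict: "time": time; "joint_positions": joint angles; "joint_vel": joint speeds; "joint_torque": joint torques, N m; "ee_pos": TCP position; "eef_rot": TCP orientation; "ft_force": force on the tool from outside, world axes, zero at the start; "torque": the same for the moment, N m; "width": finger opening in m; "grip_force": force on a finger pad.
Only numpy, scipy, OpenCV 4.12 (cv2) and the standard library are available. Lean on these libraries where they do the work, as an engineer would, in place of code of your own. Each camera call takes 0.05 s, during which the arm holds its last target. There are 200 camera calls.

## Working session

There is one attempt and no reset: what is moved stays moved. The work goes in short steps, Python scripts to look and compute and a tool call to move; the robot and the scene stay as the last step left them, time stands still between calls to the robot, and variables do not carry over. Pictures are saved under pics/ and viewed, at most 10 in all, crops included, and the job is handed in when it is done.

Besides the shell and the picture viewer there is one more tool, called after "Request:" in YAML: its name, and indented under it one key for each argument. play_rows: Moves the arm, as the interface text tells. Its arguments: {"type":"object","properties":{"increments":{"type":"string"},"grip_force":{"type":"number"}},"required":["increments"]}

```bash
ls; mkdir -p pics; python3 - <<'E'
from bench import *
import cv2,numpy as np
for n in("scene","top"):
    c=camera(n);cv2.imwrite(f"pics/{n}0.png",c["color"][:,:,::-1]);print(n,c["fx"],c["fy"],c["cx"],c["cy"]);print(np.round(c["camera_from_world"],4).tolist())
print(read_state())
E
```

```text
pics
scene 564.524880870455 564.524880870455 332.07662004428573 235.24997550963326
[[-0.7362, -0.6765, -0.0187, 0.462], [-0.3085, 0.36, -0.8805, 0.2471], [0.6024, -0.6424, -0.4737, 1.1475], [0.0, 0.0, 0.0, 1.0]]
top 460.921950039534 460.921950039534 327.587755713585 239.81144665446382
[[0.0135, -0.9999, 0.0022, 0.0957], [-0.9856, -0.0136, -0.1687, 0.5728], [0.1687, 0.0001, -0.9857, 0.9298], [0.0, 0.0, 0.0, 1.0]]
{'time': 0.1, 'joint_positions': array([ 1.15839377,  0.33278185, -0.06469763,  1.46084535,  0.02160905,
        1.34990966, -0.08849429]), 'joint_vel': array([-0.00072088, -0.00239813,  0.00118028, -0.00287146, -0.00041728,
        0.00090226,  0.00091973]), 'joint_torque': array([ 2.24905561e-03, -6.24546075e+01,  2.51232827e-02, -3.90718281e+01,
       -6.14722073e-02,  3.66427365e-02,  9.44788985e-05]), 'ee_pos': array([ 0.23736534, -0.57779977,  0.22185597]), 'eef_rot': array([ 9.81064237e-01,  1.93681627e-01, -1.53418531e-04, -6.05096067e-04]), 'ft_force': array([ 0.30731466, -0.0507242 ,  0.0743159 ]), 'torque': array([-0.00379243,  0.01221161,  0.00452583]), 'grip_force': 0.0, 'width': 0.08660281779959461}
```

View pics/scene0.png

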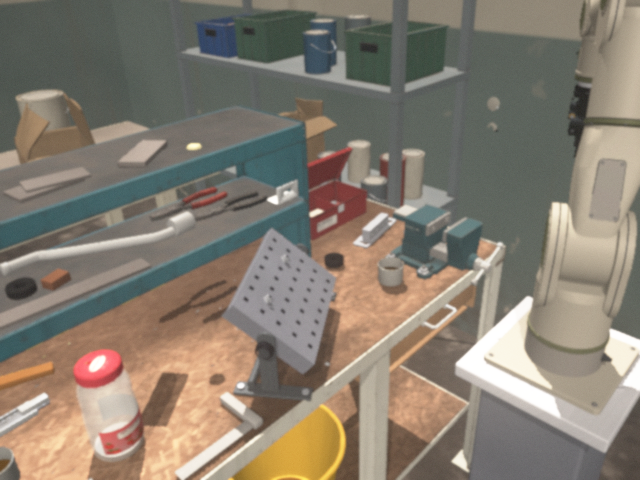

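View pics/top0.png

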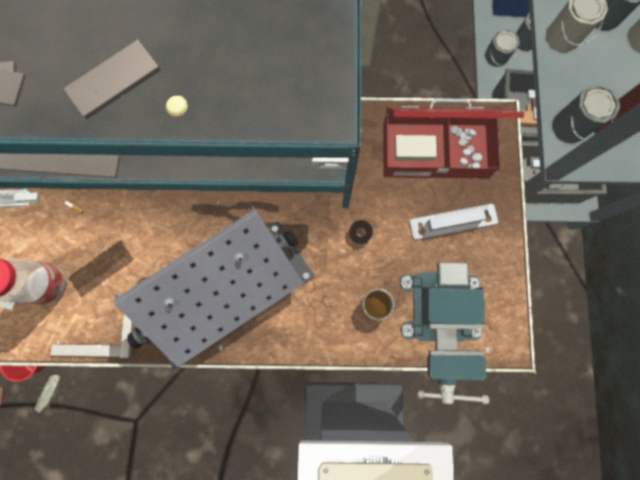

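The scene view shows the panel with screw heads near (285,258) and (267,298), and the rail near (375,230). In the top view the rail is near (454,221), the heads at (238,260) and (168,303), the tape at (360,232) and the tin at (378,303). I'll crop in to measure more closely.

```bash
python3 - <<'E'
import cv2,numpy as np
t=cv2.imread("pics/top0.png");s=cv2.imread("pics/scene0.png")
def cr(i,x,y,w,h,k):return cv2.resize(i[y:y+h,x:x+w],None,fx=k,fy=k,interpolation=cv2.INTER_CUBIC)
a=cr(t,400,195,110,55,7)  # 770x385
cv2.imwrite("pics/c1.png",np.vstack([a,cr(s,345,203,110,30,7)]))
b=cr(t,110,200,210,170,3.5)
cv2.imwrite("pics/c2.png",b)
cv2.imwrite("pics/c3.png",cr(s,220,220,130,150,4))
E
```

```text
(no output)
```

View pics/c1.png

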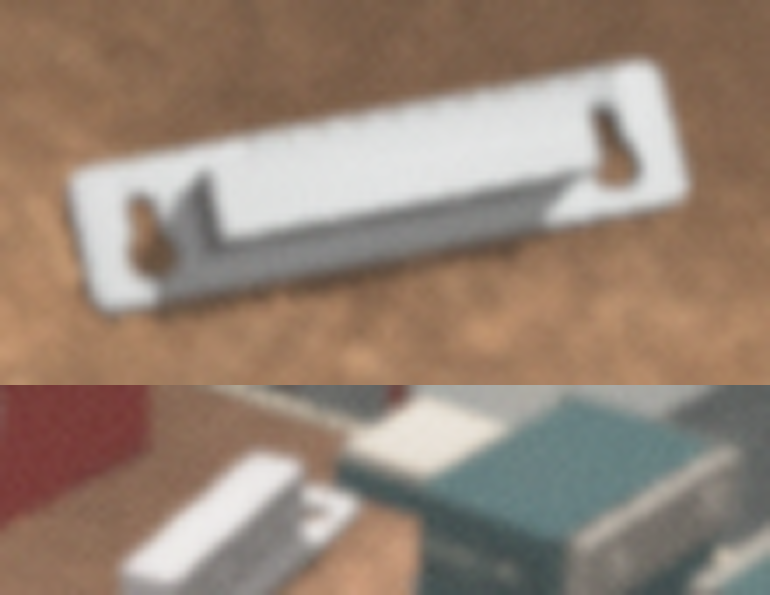

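View pics/c2.png

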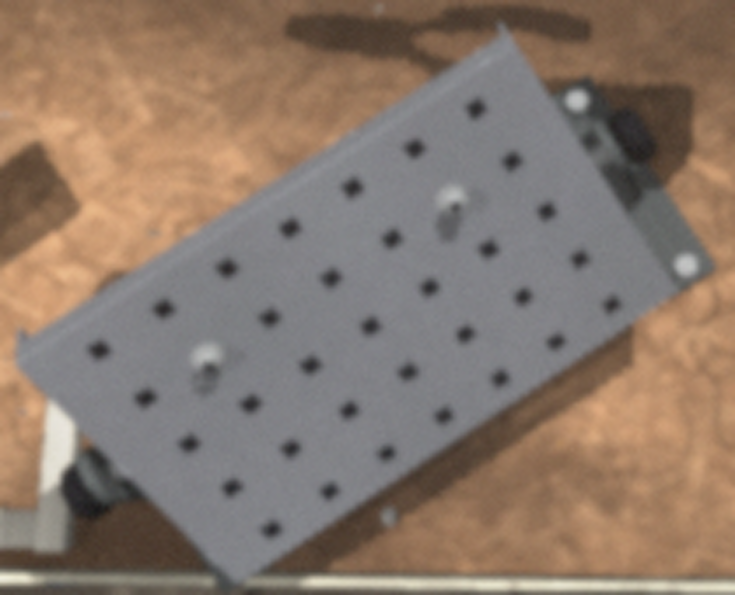

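View pics/c3.png

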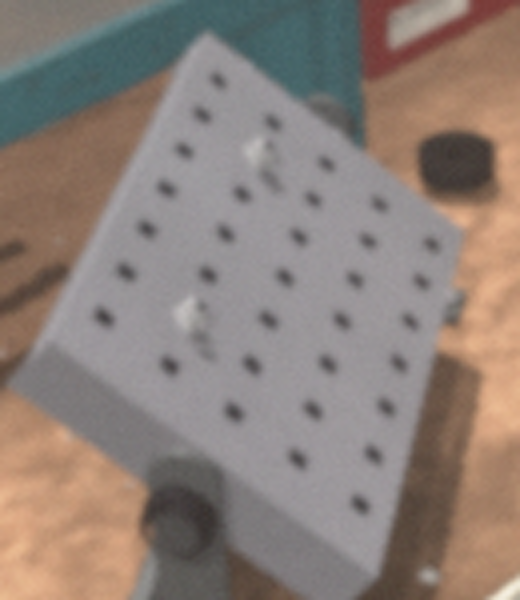

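The crops show the rail with both entry holes on the side nearer the robot, at crop px (152,250) and (617,163). They also show the panel's 38 mm hole grid with the screws at grid positions. Next I fit the poses and triangulate the vice's rear corner.

```bash
cat > h.py <<'E'
import cv2,numpy as np
from scipy.optimize import least_squares
from scipy.spatial.transform import Rotation as R
K={"scene":(564.525,332.077,235.25),"top":(460.922,327.588,239.811)}
T={"scene":np.array([[-0.7362,-0.6765,-0.0187,0.462],[-0.3085,0.36,-0.8805,0.2471],[0.6024,-0.6424,-0.4737,1.1475]]),
"top":np.array([[0.0135,-0.9999,0.0022,0.0957],[-0.9856,-0.0136,-0.1687,0.5728],[0.1687,0.0001,-0.9857,0.9298]])}
def proj(c,P):
    P=np.atleast_2d(P);q=P@T[c][:,:3].T+T[c][:,3];f,cx,cy=K[c]
    return np.c_[f*q[:,0]/q[:,2]+cx,f*q[:,1]/q[:,2]+cy]
def panel_R(yaw,t): return R.from_euler('z',yaw)*R.from_euler('y',-t)
def panel(p,L): # p: x,y,yaw,tilt
    return panel_R(p[2],p[3]).apply(L)+[p[0],p[1],.112]
def rail(p,L): return R.from_euler('z',p[2]).apply(L)+[p[0],p[1],0]
def tri(ut,us):
    return least_squares(lambda P:np.r_[proj("top",P)[0]-ut,proj("scene",P)[0]-us],[.5,-.1,.1])
E
cat > m.py <<'E'
from h import *
im={c:cv2.GaussianBlur(cv2.imread(f"pics/{c}0.png",0),(3,3),0).astype(float) for c in K}
G=np.array([[x,y,19] for x in(76,38,0,-38,-76) for y in(-114,-76,-38,0,38,76,114) if not(x==38 and abs(y)==76)])/1000.
seed={"top":{(76,-114):(476/3.5+110,108/3.5+200),(76,114):(98/3.5+110,350/3.5+200),(-76,114):(272/3.5+110,530/3.5+200),(-76,-114):(612/3.5+110,305/3.5+200)},
"scene":{(76,-114):(274.5,240),(76,114):(246,299),(-76,-114):(328,281),(-76,114):(310,346)}}
res=lambda p,D:np.concatenate([(proj(c,panel(p,L))-q).ravel() for c,L,q in D])
D=[(c,np.array([[a/1000,b/1000,.019] for a,b in s]),np.array(list(s.values()))) for c,s in seed.items()]
f=least_squares(res,[.4,.2,.5,.7],args=(D,));print("seed",f.x,np.sqrt(np.mean(f.fun**2)))
def refine(p,cs,win=4):
    D=[]
    for c in cs:
        Q=[];pr=proj(c,panel(p,G))
        for u,v in pr:
            for _ in range(3):
                i,j=int(round(v)),int(round(u));w=im[c][i-win:i+win+1,j-win:j+win+1]
                d=np.clip(np.percentile(w,60)-12-w,0,None);yy,xx=np.mgrid[i-win:i+win+1,j-win:j+win+1]
                u,v=(d*xx).sum()/d.sum(),(d*yy).sum()/d.sum()
            Q.append((u,v))
        D.append((c,G,np.array(Q)))
    return D
for cs in(("top","scene"),("top",),("scene",)):
    p=f.x
    for _ in range(2):
        D=refine(p,cs);g=least_squares(res,p,args=(D,),loss="soft_l1");p=g.x
    r=res(p,D);print(cs,np.round(p,4),"tilt",np.degrees(p[3]),"med",np.median(abs(r)),"max",abs(r).max())
    if len(cs)==2: n=len(G)*2;print("mean res",r[:n].reshape(-1,2).mean(0),r[n:].reshape(-1,2).mean(0))
    print(" roots",np.round(panel(p,np.array([[.038,.076,.019],[.038,-.076,.019]])),4).tolist())
# rail
o=lambda x,y:(x/7+400,y/7+195)
pts=[(23,97,4,72,175),(23,-97,4,662,58),(-23,-97,4,692,198),(-23,97,4,98,311),(-8,76,4,152,250),(-8,-76,4,617,163),(-12,60,34,222,241)]
L=np.array([a[:3] for a in pts])/1000;q=np.array([o(*a[3:]) for a in pts])
g=least_squares(lambda p:(proj("top",rail(p,L))-q).ravel(),[.55,-.15,.2],loss="soft_l1",f_scale=.5)
print("rail",g.x,np.degrees(g.x[2]),np.round((proj("top",rail(g.x,L))-q),2).tolist())
for ut,us in(((440,262),(394,214)),((467,262),(406,205))): t=tri(ut,us);print("vice",t.x,t.cost)
E
python3 m.py
```

```text
seed [0.46084053 0.32210259 0.60120855 0.70036687] 0.4637603401986549
('top', 'scene') [0.4617 0.3227 0.6015 0.7008] tilt 40.1514065365647 med 0.4305117328999586 max 0.8859122603724359
mean res [0.4441739  0.41427808] [-0.71564364  0.04665702]
 roots [[0.4326, 0.3949, 0.151], [0.5186, 0.2695, 0.151]]
('top',) [0.4625 0.3236 0.601  0.703 ] tilt 40.277844051870254 med 0.031332639337819046 max 0.11556312899264753
 roots [[0.4333, 0.3957, 0.1511], [0.5193, 0.2704, 0.1511]]
('scene',) [0.4607 0.3216 0.6004 0.7006] tilt 40.141162557419776 med 0.04963731475672262 max 0.17107241044527655
 roots [[0.4316, 0.3938, 0.151], [0.5175, 0.2684, 0.151]]
rail [ 0.62480695 -0.1792807   0.20537024] 11.766847737533062 [[-0.58, -0.43], [-0.86, 0.26], [-0.0, -0.11], [0.26, 0.03], [0.24, 0.46], [-0.06, 0.2], [0.69, -0.44]]
vice [ 0.51763736 -0.11887168  0.11392366] 1.2445752885506975
vice [ 0.51716903 -0.16965732  0.12175634] 1.711744009548732
```

```bash
python3 - <<'E'
import cv2,numpy as np
t=cv2.imread("pics/top0.png");s=cv2.imread("pics/scene0.png")
def cr(i,x,y,w,h,k):return cv2.resize(i[y:y+h,x:x+w],None,fx=k,fy=k,interpolation=cv2.INTER_CUBIC)
cv2.imwrite("pics/c4.png",np.hstack([cr(t,375,150,135,150,3),cr(s,290,140,130,150,3)]))
E
```

```text
(no output)
```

View pics/c4.png

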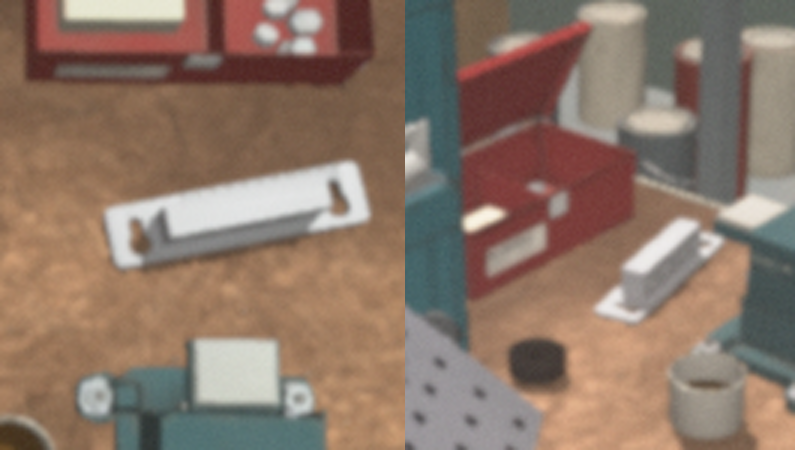

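```bash
python3 - <<'E'
from h import *
for ut,us in(((497.5,167.5),(366.7,191)),((438.3,263.3),(394,213.3)),((467.7,263.3),(405,205.7))):
    t=tri(ut,us);print(t.x,t.cost)
print(least_squares(lambda P:proj("top",[P[0],P[1],0])[0]-[495,177],[.7,-.2]).x)
g=np.array([.6248,-.1793]);
for y in(-.095,.095):
  for x in(-.0375,.0375): print(g+R.from_euler('z',.205).apply([y,x,0])[:2])
s0=R.from_quat([.98106,.19368,-.00015,-.0006]);print(s0.as_matrix().round(3))
a=.205 # tool y = rail x, z down
M=np.c_[[np.sin(a),-np.cos(a),0],[np.cos(a),np.sin(a),0],[0,0,-1]]
print("det",np.linalg.det(M),(s0.inv()*R.from_matrix(M)).as_rotvec())
tgt=np.array([.6248,-.1793,.20]);print("shift in tool",s0.inv().apply(tgt-[.2374,-.5778,.2219]))
E
```

```text
[ 0.72587091 -0.25686683  0.07415016] 2.1492578391161574
[ 0.51443143 -0.11431844  0.11868046] 1.2778327299401675
[ 0.51638632 -0.17039622  0.11986456] 0.012935454443845843
[ 0.73058467 -0.27693409]
[ 0.53942297 -0.23535367]
[ 0.52415544 -0.16192409]
[ 0.72544456 -0.19667591]
[ 0.71017703 -0.12324633]
[[ 0.925  0.38  -0.001]
 [ 0.38  -0.925  0.001]
 [-0.    -0.001 -1.   ]]Traceback (most recent call last):
  File "<stdin>", line 11, in <module>
  File "scipy/spatial/transform/_rotation.pyx", line 1143, in scipy.spatial.transform._rotation.Rotation.from_matrix
ValueError: Non-positive determinant (left-handed or null coordinate frame) in rotation matrix 0: [[ 0.20356716  0.97906098  0.        ]
 [-0.97906098  0.20356716  0.        ]
 [ 0.          0.         -1.        ]].
```

```bash
cat > go.py <<'E'
from h import *
from bench import read_state
def goal_rail(M,off): pass
def toolR(Rr): # tool orientation gripping a rail with rotation Rr
    m=Rr.as_matrix();return R.from_matrix(np.c_[m[:,1],m[:,0],-m[:,2]])
def delta(pos,Rt):
    s=read_state();q=R.from_quat(s["eef_rot"])
    print("t",round(s["time"],2),"pos",s["ee_pos"].round(4),"F",np.round(s["ft_force"],2),"w",round(s["width"],4),"g",round(float(s["grip_force"]),1))
    print("q",s["joint_positions"].round(2))
    print("turn",(q.inv()*Rt).as_rotvec().round(4),"shift",q.inv().apply(np.array(pos)-s["ee_pos"]).round(4))
E
python3 -c "
from go import *
delta([.6248,-.1793,.2],toolR(R.from_euler('z',.205)))"
```

```text
t 0.1 pos [ 0.2374 -0.5778  0.2219] F [ 0.31 -0.05  0.07] w 0.0866 g 0.0
q [ 1.16  0.33 -0.06  1.46  0.02  1.35 -0.09]
turn [-1.100e-03 -8.000e-04 -1.386e+00] shift [ 0.5098 -0.2213  0.0221]
```

Request:
play_rows:
  increments: "0 0 -0.14 0.045 -0.02 0 1;0 0 -0.28 0.09 -0.04 0 1;0 0 -0.42 0.135 -0.06 0 1;0 0 -0.56 0.18 -0.08 0 1;0 0 -0.7 0.225 -0.098 0 1;0 0 -0.84 0.27 -0.117 0 1;0 0 -0.98 0.315 -0.137 0 1;0 0 -1.12 0.36 -0.156 0 1"
  grip_force: 25

```text
time: 0.9
ee_pos: [0.5121, -0.2953, 0.2224]
eef_rot: [0.726, 0.687, -0.0, -0.0]
ft_force: [0.5, -1.5, -0.2]
width: 0.0871
grip_force: 0.0
```

```bash
python3 -c "
from go import *
delta([.6248,-.1793,.2],toolR(R.from_euler('z',.205)))"
```

```text
t 0.9 pos [ 0.5121 -0.2953  0.2224] F [ 0.51 -1.45 -0.21] w 0.0871 g 0.0
q [ 0.79  0.29 -0.42  1.54  0.12  1.34  0.3 ]
turn [-2.000e-04  0.000e+00 -2.604e-01] shift [0.1221 0.1061 0.0224]
```

Request:
play_rows:
  increments: "0 0 -0.09 0.04 0.035 0.01 1;0 0 -0.18 0.08 0.07 0.02 1;0 0 -0.26 0.122 0.106 0.022 1;0 0 -0.26 0.122 0.106 0.022 1;0 0 -0.26 0.122 0.106 0.022 1"

```text
time: 1.4
ee_pos: [0.6255, -0.1785, 0.1996]
eef_rot: [0.632, 0.775, 0.0, -0.001]
ft_force: [-1.5, -0.4, -0.3]
width: 0.0871
grip_force: 0.0
```

```bash
python3 -c "
from go import *
delta([.6248,-.1793,.012],toolR(R.from_euler('z',.205)))"
```

```text
t 1.4 pos [ 0.6255 -0.1785  0.1996] F [-1.45 -0.4  -0.3 ] w 0.0871 g 0.0
q [ 0.58  0.45 -0.51  1.4   0.22  1.35  0.27]
turn [-0.0005 -0.002  -0.0017] shift [-0.001  -0.0008  0.1876]
```

Request:
play_rows:
  increments: "0 0 0 -0.001 -0.001 0.04 1;0 0 0 -0.001 -0.001 0.08 1;0 0 0 -0.001 -0.001 0.12 1;0 0 0 -0.001 -0.001 0.145 1;0 0 0 -0.001 -0.001 0.165 1;0 0 0 -0.001 -0.001 0.18 1;0 0 0 -0.001 -0.001 0.188 1;0 0 0 -0.001 -0.001 0.188 1"

```text
time: 2.2
ee_pos: [0.623, -0.1836, 0.0119]
eef_rot: [0.634, 0.774, -0.0, -0.0]
ft_force: [0.1, 0.6, -0.0]
width: 0.087
grip_force: 0.0
```

Request:
play_rows:
  increments: "0 0 0 0 0 0 0.5;0 0 0 0 0 0 0.3;0 0 0 0 0 0 0;0 0 0 0 0 0 0;0 0 0 0 0 0 0;0 0 0 0 0 0 0;0 0 0 0 0 0 0"
  grip_force: 40

```text
time: 2.9
ee_pos: [0.6237, -0.1829, 0.0126]
eef_rot: [0.633, 0.774, -0.0, 0.0]
ft_force: [0.6, -0.2, -0.3]
width: 0.039
grip_force: 0.0
```

```bash
python3 -c "
from go import *
delta([.6248,-.1793,.012],toolR(R.from_euler('z',.205)))"
```

```text
t 2.9 pos [ 0.6237 -0.1829  0.0126] F [ 0.59 -0.24 -0.27] w 0.039 g 0.0
q [ 0.56  0.62 -0.46  1.57  0.31  1.03  0.21]
turn [ 0.      0.0001 -0.006 ] shift [0.0033 0.0018 0.0006]
```

Request:
play_rows:
  increments: "0 0 0 0 0 0 0;0 0 0 0 0 0 0;0 0 0 0 0 0 0;0 0 0 0 0 0 0;0 0 0 0 0 0 0"
  grip_force: 40

```text
time: 3.4
ee_pos: [0.6239, -0.1829, 0.0126]
eef_rot: [0.633, 0.774, 0.0, 0.0]
ft_force: [1.9, 0.3, -0.9]
width: 0.0237
grip_force: 40.0
```

Request:
play_rows:
  increments: "0 0 0 0 0 -0.01 0;0 0 0 0 0 -0.03 0;0 0 0 0 0 -0.06 0;0 0 0 0 0 -0.1 0;0 0 0 0 0 -0.14 0;0 0 0 0 0 -0.18 0;0 0 0 0 0 -0.22 0;0 0 0 0 0 -0.25 0"

```text
time: 4.2
ee_pos: [0.6235, -0.1828, 0.2659]
eef_rot: [0.633, 0.774, 0.0, 0.001]
ft_force: [1.1, -0.9, -4.0]
width: 0.0239
grip_force: 40.0
```

```bash
cat > tgt.py <<'E'
from go import *
import sys
# panel pose (mean of cams) ; rail target in panel frame: entry (x offset u above seated, z gap g)
PP=[.4617,.3227,.601,.7012]
def target(u,g,c=(0,-.0035,.012),dy=0):
    """rail origin so slot end sits u up-slope of the screw axis, back face g out of panel face; c: TCP in rail frame"""
    Rp=panel_R(PP[2],PP[3]); o=panel(PP,np.array([.038-.008+u,dy,.019+g]))
    return o+Rp.apply(c),toolR(Rp)
if __name__=="__main__":
    delta(*target(float(sys.argv[1]),float(sys.argv[2])))
E
python3 tgt.py .016 .1;python3 tgt.py .016 .012
```

```text
t 4.2 pos [ 0.6235 -0.1828  0.2659] F [ 1.15 -0.92 -4.02] w 0.0239 g 40.0
q [ 0.58  0.42 -0.51  1.3   0.2   1.47  0.28]
turn [-0.6904  0.142  -0.3848] shift [ 0.505  -0.1027  0.0235]
t 4.2 pos [ 0.6235 -0.1828  0.2659] F [ 1.15 -0.92 -4.02] w 0.0239 g 40.0
q [ 0.58  0.42 -0.51  1.3   0.2   1.47  0.28]
turn [-0.6904  0.142  -0.3848] shift [ 0.5272 -0.0506  0.0908]
```

Request:
play_rows:
  increments: "0 0 0 0.01 -0.035 -0.005 0;0 0 0 0.03 -0.07 -0.01 0;0 0 0 0.06 -0.1 -0.015 0;-0.08 0.016 -0.04 0.1 -0.12 -0.02 0;-0.16 0.032 -0.085 0.14 -0.135 -0.02 0;-0.24 0.048 -0.13 0.18 -0.14 -0.02 0;-0.32 0.065 -0.175 0.22 -0.14 -0.02 0;-0.4 0.081 -0.22 0.26 -0.14 -0.02 0"

```text
time: 5.0
ee_pos: [0.4339, 0.0458, 0.2827]
eef_rot: [0.531, 0.823, 0.18, 0.096]
ft_force: [-0.0, 1.1, -3.1]
width: 0.0246
grip_force: 40.0
```

```bash
python3 tgt.py .016 .1
```

```text
t 5.0 pos [0.4339 0.0458 0.2827] F [-0.01  1.11 -3.12] w 0.0246 g 40.0
q [ 0.65 -0.43 -0.52  2.08 -0.5   1.13  0.7 ]
turn [-0.2889  0.0615 -0.1626] shift [0.2267 0.0659 0.0815]
```

Request:
play_rows:
  increments: "-0.05 0.01 -0.03 0.04 0.01 0.0 0;-0.1 0.02 -0.06 0.08 0.02 0.01 0;-0.15 0.03 -0.09 0.12 0.03 0.02 0;-0.2 0.04 -0.11 0.155 0.04 0.03 0;-0.25 0.05 -0.14 0.19 0.05 0.045 0;-0.25 0.05 -0.14 0.19 0.05 0.045 0"

```text
time: 5.6
ee_pos: [0.4278, 0.1943, 0.2719]
eef_rot: [0.46, 0.831, 0.275, 0.148]
ft_force: [-0.1, -1.0, -3.3]
width: 0.0233
grip_force: 40.0
```

```bash
python3 tgt.py .016 .06
```

```text
t 5.6 pos [0.4278 0.1943 0.2719] F [-0.15 -1.   -3.27] w 0.0233 g 40.0
q [-0.19 -0.5  -0.21  2.27 -0.29  0.75  0.31]
turn [-0.065   0.0188 -0.0342] shift [0.0858 0.0229 0.093 ]
```

Request:
play_rows:
  increments: "-0.02 0.005 -0.01 0.02 0.005 0.005 0;-0.035 0.01 -0.02 0.04 0.01 0.01 0;-0.05 0.015 -0.03 0.06 0.015 0.02 0;-0.065 0.019 -0.034 0.086 0.023 0.03 0;-0.065 0.019 -0.034 0.086 0.023 0.04 0;-0.065 0.019 -0.034 0.086 0.023 0.053 0;-0.065 0.019 -0.034 0.086 0.023 0.053 0;-0.065 0.019 -0.034 0.086 0.023 0.053 0"

```text
time: 6.4
ee_pos: [0.4245, 0.293, 0.2437]
eef_rot: [0.438, 0.831, 0.303, 0.16]
ft_force: [0.4, -0.6, -2.7]
width: 0.0236
grip_force: 40.0
```

```bash
python3 tgt.py .016 .06
```

```text
t 6.4 pos [0.4245 0.293  0.2437] F [ 0.37 -0.57 -2.73] w 0.0236 g 40.0
q [-0.33 -0.4  -0.35  2.29 -0.14  0.54  0.  ]
turn [-0.0025  0.001  -0.0007] shift [ 0.     -0.0026  0.0403]
```

Request:
play_rows:
  increments: "0 0 0 0 -0.001 0.02 0;0 0 0 0 -0.002 0.04 0;0 0 0 0 -0.0026 0.055 0;0 0 0 0 -0.0026 0.065 0;0 0 0 0 -0.0026 0.07 0;0 0 0 0 -0.0026 0.07 0;0 0 0 0 -0.0026 0.07 0"

```text
time: 7.1
ee_pos: [0.4605, 0.3179, 0.1895]
eef_rot: [0.438, 0.831, 0.304, 0.16]
ft_force: [-0.9, -0.2, -3.5]
width: 0.0236
grip_force: 40.0
```

```bash
python3 tgt.py .016 .03; python3 - <<'E'
from bench import *
import cv2,numpy as np
for n in("scene","top"):
    cv2.imwrite(f"pics/{n}1.png",camera(n)["color"][:,:,::-1])
t=cv2.imread("pics/top1.png");s=cv2.imread("pics/scene1.png")
def cr(i,x,y,w,h,k):return cv2.resize(i[y:y+h,x:x+w],None,fx=k,fy=k,interpolation=cv2.INTER_CUBIC)
cv2.imwrite("pics/d1.png",np.hstack([cr(t,130,205,160,150,2.5),cr(s,220,205,100,150,4)[:375] if 0 else cv2.resize(s[215:325,225:325],(400,375),interpolation=cv2.INTER_CUBIC)]))
E
```

```text
t 7.1 pos [0.4605 0.3179 0.1895] F [-0.85 -0.15 -3.55] w 0.0236 g 40.0
q [-0.26 -0.21 -0.44  2.28 -0.04  0.36 -0.09]
turn [-0.0003  0.0009 -0.0004] shift [-0.0002 -0.0012  0.0006]
```

View pics/d1.png

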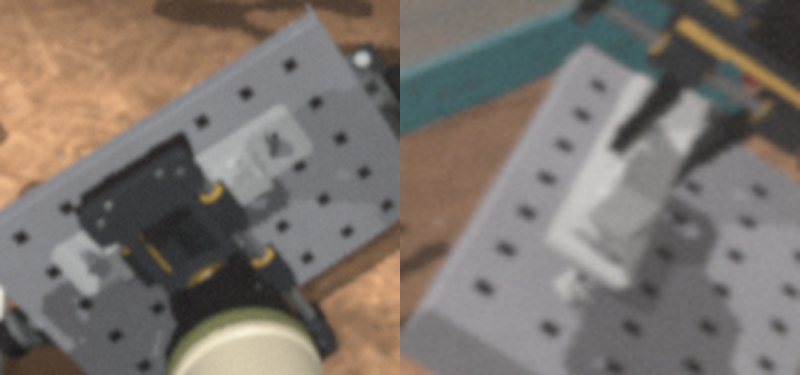

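The rail is held about 30 mm off the panel. Its ears show at crop px (270,150) and (80,260) in the top view, and at (600,260) in the scene view. I'll overlay the predicted outline in each camera's own panel fit and fit the offset from image gradients.

```bash
cat > ov.py <<'E'
from h import *
PC={"top":[.4625,.3236,.601,.703],"scene":[.4607,.3216,.6004,.7006]}
# fit keeps: panel per-camera pose
def pts(c,L,u,g,dy,w=0):
    L=np.atleast_2d(L)/1000.; L=R.from_euler('z',w).apply(L)
    return proj(c,panel(PC[c],L+[.030+u,dy,.019+g]))
def seg(a,b,n=40): return np.linspace(a,b,n)
z=4
E={"top":[seg((-20,-97,z),(20,-97,z)),seg((23,-94,z),(23,-64,z)),seg((-23,-94,z),(-23,-64,z)),seg((23,94,z),(23,72,z)),seg((-20,97,z),(20,97,z))],
"scene":[seg((-20,97,z),(20,97,z)),seg((23,94,z),(23,-30,z),120),seg((-20,97,0),(20,97,0)),seg((-12,60,34),(12,60,34)),seg((12,60,34),(12,20,34))]}
def circ(x,y,r,zz=4): t=np.linspace(0,2*np.pi,40);return np.c_[x+r*np.cos(t),y+r*np.sin(t),0*t+zz]
if __name__=="__main__":
    import sys
    tag=sys.argv[1];u,g,dy=map(float,sys.argv[2:5]);tiles=[]
    for c,x,y in(("top",222,232),("top",140,288),("scene",250,270),("scene",262,222)):
        s=cv2.imread(f"pics/{c}{tag}.png")[y:y+45,x:x+60];k=400/60
        s=cv2.resize(s,(400,300),interpolation=cv2.INTER_CUBIC)
        for e in [np.vstack([(-23,-97,z),(23,-97,z),(23,97,z),(-23,97,z),(-23,-97,z)])]+[circ(-8,q,8.75) for q in(76,-76)]+[np.vstack([(-12,60,34),(12,60,34),(12,-60,34)])]:
            P=((pts(c,e,u,g,dy)-[x,y]+.5)*k).astype(np.int32)
            cv2.polylines(s,[P.reshape(-1,1,2)],False,(0,0,255),1)
        tiles.append(s)
    cv2.imwrite(f"pics/ov{tag}.png",np.vstack([np.hstack(tiles[:2]),np.hstack(tiles[2:])]))
E
python3 ov.py 1 .0172 .0306 0
```

```text
(no output)
```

View pics/ov1.png

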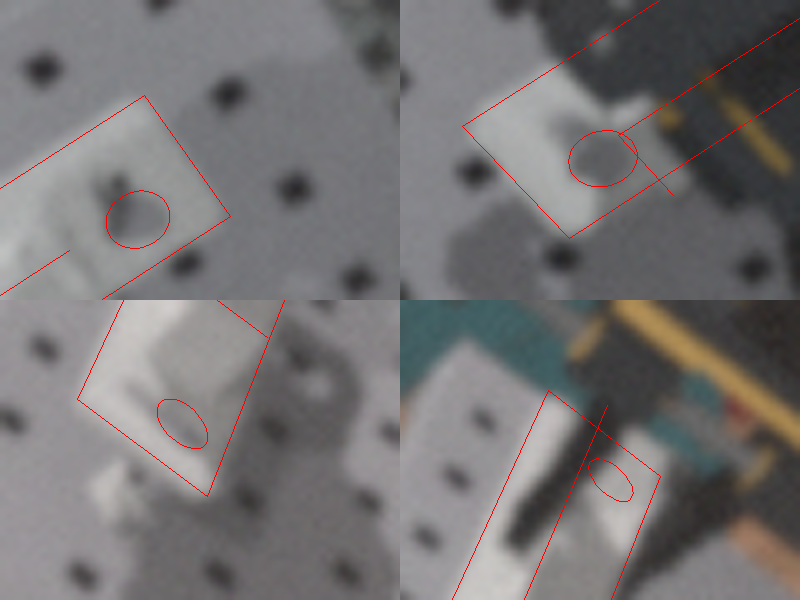

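The overlay matches the rail edges and the entry holes to within about 0.3 px in both cameras, at top-view tile px (137,220) and (602,158). I'll correct the 1.2 mm upslope offset and go in slowly.

Request:
play_rows:
  increments: "0 0 0 0 -0.0012 0.006 0;0 0 0 0 -0.0012 0.012 0;0 0 0 0 -0.0012 0.016 0;0 0 0 0 -0.0012 0.018 0;0 0 0 0 -0.0012 0.018 0;0 0 0 0 -0.0012 0.018 0"

```text
time: 7.8
ee_pos: [0.4692, 0.324, 0.1743]
eef_rot: [0.438, 0.831, 0.303, 0.16]
ft_force: [-1.0, -0.7, -3.7]
width: 0.0239
grip_force: 40.0
```

```bash
python3 tgt.py .016 .001
```

```text
t 7.8 pos [0.4692 0.324  0.1743] F [-1.02 -0.66 -3.73] w 0.0239 g 40.0
q [-0.23 -0.16 -0.47  2.27  0.02  0.31 -0.14]
turn [-0.001   0.0006 -0.0004] shift [-0.0003  0.0005  0.0111]
```

Request:
play_rows:
  increments: "0 0 0 0 0.0003 0.001 0;0 0 0 0 0.0003 0.002 0;0 0 0 0 0.0003 0.003 0;0 0 0 0 0.0003 0.004 0;0 0 0 0 0.0003 0.005 0;0 0 0 0 0.0003 0.005 0"

```text
time: 8.4
ee_pos: [0.4721, 0.326, 0.1706]
eef_rot: [0.438, 0.831, 0.303, 0.16]
ft_force: [-0.0, -0.6, -3.1]
width: 0.0236
grip_force: 40.0
```

```bash
python3 tgt.py .016 .001
```

```text
t 8.4 pos [0.4721 0.326  0.1706] F [-0.03 -0.59 -3.06] w 0.0236 g 40.0
q [-0.22 -0.14 -0.48  2.27  0.04  0.3  -0.15]
turn [-0.001   0.0006 -0.0003] shift [-0.0004  0.0003  0.006 ]
```

Request:
play_rows:
  increments: "0 0 0 0 0.0002 0.001 0;0 0 0 0 0.0002 0.002 0;0 0 0 0 0.0002 0.003 0;0 0 0 0 0.0002 0.004 0;0 0 0 0 0.0002 0.0045 0;0 0 0 0 0.0002 0.0045 0;0 0 0 0 0.0002 0.0045 0"

```text
time: 9.1
ee_pos: [0.4746, 0.3277, 0.1674]
eef_rot: [0.438, 0.831, 0.303, 0.16]
ft_force: [-0.8, 0.1, -4.4]
width: 0.0239
grip_force: 40.0
```

```bash
python3 tgt.py .016 .001
```

```text
t 9.1 pos [0.4746 0.3277 0.1674] F [-0.77  0.14 -4.45] w 0.0239 g 40.0
q [-0.21 -0.13 -0.49  2.27  0.06  0.29 -0.17]
turn [-0.0008  0.0006 -0.0003] shift [-0.0004 -0.      0.0017]
```

Request:
play_rows:
  increments: "0 0 0 0 0 0.0004 0;0 0 0 0 0 0.0008 0;0 0 0 0 0 0.0012 0;0 0 0 0 0 0.0016 0;0 0 0 0 0 0.0018 0;0 0 0 0 0 0.0018 0"

```text
time: 9.7
ee_pos: [0.4755, 0.3284, 0.166]
eef_rot: [0.438, 0.831, 0.303, 0.16]
ft_force: [0.3, -1.2, -2.7]
width: 0.0238
grip_force: 40.0
```

```bash
python3 tgt.py .016 .001
```

```text
t 9.7 pos [0.4755 0.3284 0.166 ] F [ 0.28 -1.25 -2.71] w 0.0238 g 40.0
q [-0.21 -0.12 -0.5   2.26  0.07  0.29 -0.18]
turn [-0.0008  0.0005 -0.0003] shift [-0.0004 -0.     -0.0002]
```

Request:
play_rows:
  increments: "0 0 0 0 0 0.0003 0;0 0 0 0 0 0.0006 0;0 0 0 0 0 0.0009 0;0 0 0 0 0 0.0009 0;0 0 0 0 0 0.0009 0"

```text
time: 10.2
ee_pos: [0.476, 0.3287, 0.1654]
eef_rot: [0.438, 0.831, 0.303, 0.16]
ft_force: [-3.6, -1.8, -1.2]
width: 0.024
grip_force: 40.0
```

```bash
python3 tgt.py .016 .001
```

```text
t 10.2 pos [0.476  0.3287 0.1654] F [-3.6  -1.77 -1.17] w 0.024 g 40.0
q [-0.21 -0.12 -0.5   2.26  0.07  0.29 -0.18]
turn [-0.0009  0.0007 -0.0003] shift [-0.0004 -0.     -0.001 ]
```

Light contact with the panel, about 4 N. I back off slightly and slide down the slope.

Request:
play_rows:
  increments: "0 0 0 0 0 -0.0007 0;0 0 0 0 -0.002 -0.0008 0;0 0 0 0 -0.004 -0.0008 0;0 0 0 0 -0.006 -0.0008 0;0 0 0 0 -0.008 -0.0008 0;0 0 0 0 -0.01 -0.0008 0;0 0 0 0 -0.012 -0.0008 0;0 0 0 0 -0.012 -0.0008 0"

```text
time: 11.0
ee_pos: [0.4678, 0.323, 0.1579]
eef_rot: [0.438, 0.831, 0.303, 0.16]
ft_force: [-0.1, -0.2, -3.8]
width: 0.0238
grip_force: 40.0
```

```bash
python3 tgt.py 0 .001
```

```text
t 11.0 pos [0.4678 0.323  0.1579] F [-0.06 -0.18 -3.85] w 0.0238 g 40.0
q [-0.21 -0.13 -0.5   2.29  0.06  0.27 -0.18]
turn [-0.0013  0.0006 -0.0003] shift [-0.0003 -0.0036 -0.0003]
```

Request:
play_rows:
  increments: "0 0 0 0 -0.001 0 0;0 0 0 0 -0.002 0 0;0 0 0 0 -0.0027 0 0;0 0 0 0 -0.0034 0 0;0 0 0 0 -0.004 0 0;0 0 0 0 -0.004 0 0;0 0 0 0 -0.004 0 0"

```text
time: 11.7
ee_pos: [0.4658, 0.3216, 0.156]
eef_rot: [0.438, 0.831, 0.304, 0.16]
ft_force: [1.9, 0.5, -2.1]
width: 0.0236
grip_force: 40.0
```

```bash
python3 tgt.py 0 .001
```

```text
t 11.7 pos [0.4658 0.3216 0.156 ] F [ 1.87  0.5  -2.12] w 0.0236 g 40.0
q [-0.21 -0.14 -0.5   2.3   0.06  0.27 -0.18]
turn [-0.0001  0.0006 -0.0004] shift [-0.0003 -0.0005 -0.0001]
```

Request:
play_rows:
  increments: "0 0 0 0 -0.0004 0 0;0 0 0 0 -0.0008 0 0;0 0 0 0 -0.0012 0 0;0 0 0 0 -0.0012 0 0;0 0 0 0 -0.0012 0 0"

```text
time: 12.2
ee_pos: [0.4655, 0.3214, 0.1559]
eef_rot: [0.438, 0.831, 0.304, 0.161]
ft_force: [5.1, 0.9, -0.8]
width: 0.0234
grip_force: 40.0
```

```bash
python3 tgt.py 0 .001; python3 -c "
from go import *
from tgt import *
print(panel_R(PP[2],PP[3]).inv().apply(read_state()['ft_force']), read_state()['torque'])"
```

```text
t 12.2 pos [0.4655 0.3214 0.1559] F [ 5.1   0.88 -0.85] w 0.0234 g 40.0
q [-0.21 -0.14 -0.5   2.3   0.06  0.26 -0.18]
turn [ 0.0015  0.0006 -0.0005] shift [-0.0003 -0.0002 -0.    ]
[ 3.04707407 -2.15724419 -3.68404175] [-0.25325232 -0.30131404 -0.2829788 ]
```

It's seated: the last 0.9 mm of push only built up force. Now the light pull check straight away from the panel.

Request:
play_rows:
  increments: "0 0 0 0 0 -0.0006 0;0 0 0 0 0 -0.0012 0;0 0 0 0 0 -0.0018 0;0 0 0 0 0 -0.0024 0;0 0 0 0 0 -0.0028 0;0 0 0 0 0 -0.0028 0;0 0 0 0 0 -0.0028 0"

```text
time: 12.9
ee_pos: [0.4647, 0.3207, 0.1572]
eef_rot: [0.438, 0.83, 0.305, 0.16]
ft_force: [38.1, 22.1, -33.6]
width: 0.0236
grip_force: 40.0
```

```bash
cat > f.py <<'E'
from tgt import *
delta(*target(0,.001));s=read_state()
b=panel_R(PP[2],PP[3]).inv();print("Fpanel(minus weight)",b.apply(s['ft_force']-[-.4,-.4,-3.6]).round(2),"T",b.apply(s['torque']).round(2))
E
python3 f.py
```

```text
t 12.9 pos [0.4647 0.3207 0.1572] F [ 38.11  22.07 -33.6 ] w 0.0236 g 40.0
q [-0.22 -0.14 -0.49  2.3   0.05  0.27 -0.17]
turn [ 0.0016 -0.0004 -0.0017] shift [-0.0002 -0.0001  0.0017]
Fpanel(minus weight) [ 14.62  -3.24 -51.61] T [-0.86 -1.91  0.04]
```

The heads hold, but the pull reached about 51 N, stiffer than I expected and still under the limit. I'll relax it now.

Request:
play_rows:
  increments: "0 0 0 0 0 0.0008 0;0 0 0 0 0 0.0016 0;0 0 0 0 0 0.0022 0;0 0 0 0 0 0.0022 0"

```text
time: 13.3
ee_pos: [0.4652, 0.3211, 0.1564]
eef_rot: [0.438, 0.83, 0.304, 0.161]
ft_force: [7.4, 0.2, -0.4]
width: 0.0236
grip_force: 40.0
```

```bash
python3 f.py
```

```text
t 13.3 pos [0.4652 0.3211 0.1564] F [ 7.38  0.17 -0.44] w 0.0236 g 40.0
q [-0.21 -0.14 -0.49  2.3   0.06  0.27 -0.17]
turn [ 0.0014  0.0008 -0.0007] shift [-0.0001 -0.0001  0.0006]
Fpanel(minus weight) [ 7.19 -3.93 -1.93] T [-0.84 -0.47 -0.  ]
```

Request:
play_rows:
  increments: "0 0 0 0 0.0004 -0.0004 0;0 0 0 0 0.0006 -0.0008 0;0 0 0 0 0.0006 -0.001 0;0 0 0 0 0.0006 -0.001 0;0 0 0 0 0.0006 -0.001 0"

```text
time: 13.8
ee_pos: [0.4649, 0.3208, 0.1569]
eef_rot: [0.438, 0.831, 0.304, 0.16]
ft_force: [12.7, 5.1, -6.7]
width: 0.024
grip_force: 40.0
```

```bash
python3 f.py
```

```text
t 13.8 pos [0.4649 0.3208 0.1569] F [12.66  5.08 -6.72] w 0.024 g 40.0
q [-0.21 -0.14 -0.49  2.3   0.05  0.27 -0.17]
turn [ 0.0005  0.0007 -0.0009] shift [-0.0001 -0.0001  0.0013]
Fpanel(minus weight) [  8.58  -2.86 -11.33] T [-0.83 -0.57 -0.  ]
```

An 11 N pull, and it holds. I lay it back on the face and release.

Request:
play_rows:
  increments: "0 0 0 0 0 0.0008 0;0 0 0 0 0 0.0016 0;0 0 0 0 0 0.0024 0;0 0 0 0 0 0.0028 0;0 0 0 0 0 0.0028 0"

```text
time: 14.3
ee_pos: [0.466, 0.3215, 0.1551]
eef_rot: [0.438, 0.831, 0.304, 0.161]
ft_force: [-7.3, -9.1, 13.1]
width: 0.0238
grip_force: 40.0
```

```bash
python3 f.py
```

```text
t 14.3 pos [0.466  0.3215 0.1551] F [-7.3  -9.05 13.05] w 0.0238 g 40.0
q [-0.21 -0.14 -0.5   2.3   0.07  0.26 -0.18]
turn [ 0.0001  0.0013 -0.0002] shift [-0.0001 -0.     -0.0009]
Fpanel(minus weight) [ 2.65 -3.23 19.55] T [-0.74  0.14  0.02]
```

Pressed on at about 20 N. I back off 0.5 mm and open.

Request:
play_rows:
  increments: "0 0 0 0 0 -0.0005 0;0 0 0 0 0 -0.0006 0;0 0 0 0 0 -0.0006 0.3;0 0 0 0 0 -0.0006 0.5;0 0 0 0 0 -0.0006 0.6;0 0 0 0 0 -0.0006 0.6;0 0 0 0 0 -0.0006 0.6;0 0 0 0 0 -0.0006 0.6"

```text
time: 15.1
ee_pos: [0.4653, 0.3215, 0.1546]
eef_rot: [0.438, 0.831, 0.303, 0.16]
ft_force: [0.8, 0.7, 0.5]
width: 0.0509
grip_force: 0.0
```

```bash
python3 f.py
```

```text
t 15.1 pos [0.4653 0.3215 0.1546] F [0.78 0.74 0.55] w 0.0509 g 0.0
q [-0.21 -0.14 -0.5   2.3   0.06  0.26 -0.18]
turn [-0.0012  0.0005 -0.0002] shift [-0.0005  0.0008 -0.0009]
Fpanel(minus weight) [3.91 0.28 2.13] T [-0.02  0.66  0.05]
```

Request:
play_rows:
  increments: "0 0 0 0 0 -0.01 0.6;0 0 0 0 0 -0.03 0.6;0 0 0 0 0 -0.06 0.6;0 0 0 0 0 -0.08 0.6;0 0 0 0 0 -0.1 0.6;0 0 0 -0.02 0 -0.12 0.6;0 0 0 -0.05 0 -0.12 0.6;0 0 0 -0.09 0 -0.12 0.6"

```text
time: 15.9
ee_pos: [0.4527, 0.2034, 0.2478]
eef_rot: [0.437, 0.831, 0.304, 0.161]
ft_force: [0.0, -0.5, 0.1]
width: 0.0522
grip_force: 0.0
```

Request:
play_rows:
  increments: "0 0 0 -0.04 0 0 0.6;0 0 0 -0.08 0 0 0.6;0 0 0 -0.12 0 -0.01 0.6;0 0 0 -0.12 0 -0.01 0.6"

```text
time: 16.3
ee_pos: [0.5175, 0.0962, 0.2556]
eef_rot: [0.441, 0.829, 0.304, 0.162]
ft_force: [0.5, 0.5, 0.7]
width: 0.0522
grip_force: 0.0
```

```bash
python3 - <<'E'
from bench import *
import cv2
for n in("scene","top"): cv2.imwrite(f"pics/{n}2.png",camera(n)["color"][:,:,::-1])
print(read_state()["time"],read_state()["ft_force"])
E
python3 ov.py 2 0 0 0
```

```text
16.4 [-1.24654187  1.50505127 -0.93658929]
```

View pics/ov2.png

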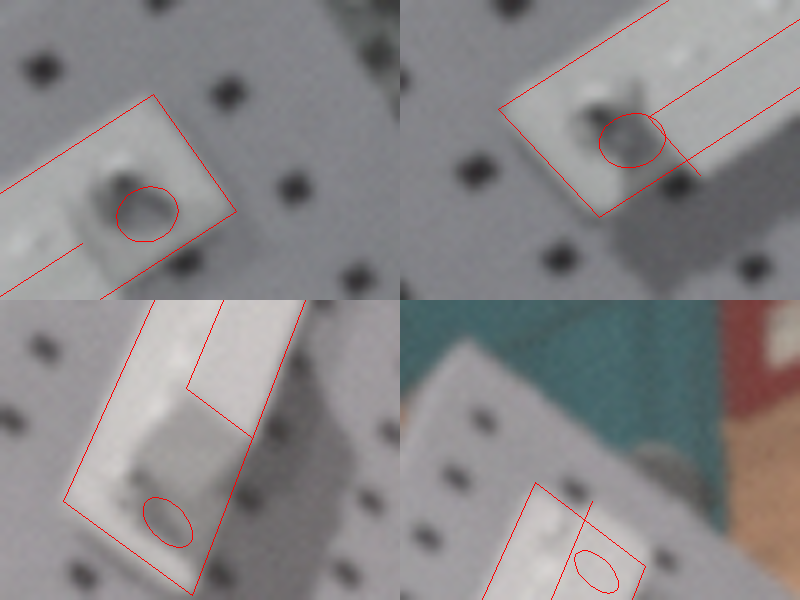

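The rail outline matches the seated prediction at both ears, with the heads over the slots at tile px (120,160) and (630,95). The rail hangs flat, and the gripper is clear and touching nothing.

```bash
python3 -c "
from bench import *
print(close_job())"
```

```text
the job is handed in; nothing more can be done
None
```

The rail hangs seated on both screws and the job is handed in at about 16 s; my first check pull hit about 51 N, more than the light pull you asked for, so I repeated it at about 11 N and both heads held.

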